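# Fit the lens and its retaining ring in a nest box window

## Task

Fit the window of the nest box: lower the glass lens, dome up, into the cell in the box's face, letting go of it only once it is at the cell's mouth, so that it drops flat onto its ledge. Then set the retaining ring on the cell with its pins in the thread entries and screw it down clockwise until it is snug on the lens, and let go. Leave the other things on the bench where they are.

Things in the scene. Friction and masses are not known exactly. Their poses are not given: they have to be found in the camera images.
- nest_box: wooden nest box on its back, face up, fixed: 180 (x) x 150 (y) x 70 mm high, two pointed ears at its +x end. Origin: centre of its underside, z up. Above the origin an aluminium window cell stands on its face: a flange 110 mm across, 3 mm thick, and an upright tube, outside 72, bore 62.5 mm, rim 100 mm above the bench
- cell_mouth (a point): centre of the cell's rim; axes as the nest box. Outside, the tube has a coarse three-start thread: a collar of 82.4 mm diameter with three sloping slots, each open at the top in a gap, its entry, at azimuth 0, 120 and 240 degrees (0 = the box's +x, counterclockwise from above). Each lets in a ring pin within 7 degrees of its middle
- cell_seat (a point): centre of the ledge in the cell on which the lens rests, 15 mm below the rim; axes as the nest box. A seated lens has its origin here and its rim 1 mm proud of the tube
- lens: round clear glass lens, 60 mm across, rim 16 mm thick, flat underside with a 3 mm bevel, low dome on top (20 mm thick in the middle), about 130 g. Lies dome up on a fixed grey felt pad 110 x 110 x 4 mm. Origin: centre of its underside, z up. Held by the upper 7 mm of its rim it can be let 8 mm into the bore and drops home when let go
- ring: aluminium retaining ring, 94 mm across, 44 mm high, about 170 g, lying right way up. Origin: centre of its underside, z up. Round skirt (inside 86 mm, 20 mm deep), a top plate 20 to 24 mm up with a 50 mm opening, and on it a hexagonal collar 64 mm across flats, 24 to 44 mm up, to grip and turn it by; flats face azimuth 0, 60, 120.. degrees in its frame
- ring_pin (a point): one of the ring's three inward thread pins (5 mm thick, at azimuth 0, 120, 240 degrees in its frame, each marked by a small rib outside on skirt and plate): middle of that at 0, 40 mm from the axis, 3.5 mm above the ring's origin. With pins in the entries the ring drops until its origin is 12 mm below the cell's rim; misaligned, it stays about 1 mm below
- home0 (a point): where a ring pin's middle is when the ring is screwed home from the entry at 0 degrees: 40 mm from the cell's axis, 84 degrees clockwise of that entry, 15.5 mm below the rim; axes as the nest box. Turned clockwise from above, the ring winds down 0.1125 mm a degree (1.5 mm axial play)
- home1 (a point): where a ring pin's middle is when the ring is screwed home from the entry at 120 degrees: 40 mm from the cell's axis, 84 degrees clockwise of that entry, 15.5 mm below the rim; axes as the nest box. After about 80 degrees the ring's origin is 19 mm below the rim, its plate presses on the lens and turning grows stiff (about 0.6 N m at 88 degrees): snug
- home2 (a point): where a ring pin's middle is when the ring is screwed home from the entry at 240 degrees: 40 mm from the cell's axis, 84 degrees clockwise of that entry, 15.5 mm below the rim; axes as the nest box. The thread ends in a stop 93 degrees past the entry
- offcut: bystander, not used: round wooden offcut disc, 68 mm across, 18 mm thick; origin: middle of its underside
- tape: bystander, not used: cardboard-brown roll of tape, 100 mm across, 25 mm high, bore 76 mm; origin: middle of its underside
- screwdriver: bystander, not used: screwdriver with a black handle, lying; origin: on the tool, at the height of the bench
- hammer: bystander, not used: hammer with a wooden handle, lying; origin: on the tool, at the height of the bench
- glue: bystander, not used: white glue bottle, 60 mm across, 160 mm high, standing; origin: middle of its underside
- brush: bystander, not used: flat brush with a wooden handle, lying; origin: on the tool, at the height of the bench

How it is judged:
On the way, in this order (a step that is already met when the one before it is completed fails the run):
1. the gripper brings the lens to the cell's mouth and still holds it there (horizontal distance between lens and cell_seat below 0.006 m and z of lens in the frame of cell_seat below 0.02 m and contact force between the fingers and lens above 0.3 N), for 0.1 s.
2. the lens lies flat on its ledge, let go (horizontal distance between lens and cell_seat below 0.003 m and z of lens in the frame of cell_seat between -0.003 and 0.002 m and angle between lens's own z axis and vertical below 0.06 rad and contact force between the fingers and lens below 0.1 N), for 0.2 s.
At the end, for the whole second after the job is handed in: Lens flat, dome up, on its ledge (within 3 mm sideways, 2 mm in height); ring screwed home over it: level, centred within 2.5 mm, its origin at least 17.5 mm below the cell's rim, its pin within 8 mm of a home point (about 11 degrees either way); all at rest (horizontal distance between lens and cell_seat below 0.003 m and z of lens in the frame of cell_seat between -0.003 and 0.002 m and angle between lens's own z axis and vertical below 0.06 rad and (distance between ring_pin and home0 below 0.008 m or distance between ring_pin and home1 below 0.008 m or distance between ring_pin and home2 below 0.008 m) and horizontal distance between ring and cell_mouth below 0.0025 m and z of ring in the frame of cell_mouth below -0.0175 m and angle between ring's own z axis and vertical below 0.05 rad and linear speed of each of ring, lens below 0.02 m/s); the robot touches nothing.
It fails at once if a bystander is moved by more than 40 mm (distance of any of offcut, tape, screwdriver, hammer, glue, brush from where it was at the start of the episode above 0.04 m).
It also fails if it takes over 72 s, if anything falls off the work surface, if the arm or the gripper's body presses on something with over 40 N, if the wrist force passes 120 N, or if a joint passes its speed limit or range.

## Robot

A 6-joint arm with a two-finger parallel gripper is mounted at the origin on the work surface. World frame = base frame: x ahead of the robot, y to its left, z up, the work surface at z = 0. Lengths are in m, angles in rad, forces in N, time in s.
With the tool pointing down it reaches from about 0.25 to 0.775 m from the base axis. Payload 4 kg.
Tool frame: the origin (TCP) lies at the very end of the fingers, on their centre line; the grasp point (between the pads) lies 19 mm behind it (robot.tcp_to_grasp is the distance from the TCP to the grasp point, in m); z points along the fingers, y is the line along which they close (so a half turn about z gives the same grasp; the last joint's range is limited). The gripper opens to 94 mm and grips with 3 to 60 N. Pads are 16 mm wide; open, the fingers measure 119 mm over their backs; the gripper's body (75 mm by 177 mm) begins 78 mm behind the grasp point.
Start: joints at [-1.285, 0.087, 1.371, -0, 1.684, -0.103], TCP at [0.208, -0.509, 0.206] pointing down, gripper open.
Joint ranges: [-3.1, 3.1], [-0.76, 2.03], [0.27, 2.55], [-1.08, 4.22], [0.17, 2.65], [-2.57, 2.57]. Speed limits (rad/s): [2.79, 2.79, 3.14, 3.14, 3.14, 3.14].

## Interface

Orientations are given as [roll, pitch, yaw] about the fixed x, y, z axes, in that order (R = Rz(yaw) Ry(pitch) Rx(roll)).
In Python, from bench import robot gives the robot as it stands.
- The arm moves only by the tool drive_effector, called after "Emit:" in YAML: its name, and indented under it one key for each argument. Schema: {"type":"object","properties":{"segments":{"type":"array","items":{"type":"array","items":{"type":"array","items":{"type":"number"},"minItems":5,"maxItems":5},"minItems":1,"maxItems":20},"minItems":1,"maxItems":1},"only":{"type":"string"},"quiet":{"type":"boolean"},"lines":{"type":"string"}},"required":["segments"],"additionalProperties":false}. segments is a list that holds a single list of rows (three levels of brackets), with 1 to 20 rows, each of 5 numbers: the finger opening in m, then dx, dy, dz in units of 100 mm, then a turn about the tool's z in units of 0.05 rad; each row shifts and turns the commanded pose from where the row before left it, along the tool's axes as they then stand; what a row does not reach is not made up. A row lasts 1/12 s, in which the tool goes at most 0.0417 m and 0.125 rad, less where a joint would pass 70% of its speed; a pose out of reach is approached as far as the arm can. The fingers move at their own pace and stop on an object; the grip force is fixed at half the most. Time passes only in rows, so rows that do not move let the fingers close. The tool returns the time, the measured TCP pose, the force, the opening and the grip force at its end. only (a regular expression) keeps the lines of the reply that match it, lines (a string "A,B") keeps lines A to B, and quiet returns only ok. Input that does not fit is refused with a message, and nothing moves.
- robot.get_obs(): the state, without advancing time (a new reading comes with each control period).
- robot.snapshot(name): name is "scene" or "top" or "wrist"; returns a dict with "color" (480x640x3 uint8, blue, green, red), "fx", "fy", "cx", "cy" (pixels), "k1" (the pictures are not rectified: a ray, as slopes to the right and down, at radius r is drawn at 1 + k1 r^2 times it, then the intrinsics apply), "extrinsics" (4x4, takes a point from world to camera coordinates). Camera axes: x right, y down, z forward; pixel columns grow to the right and rows downward; lengths in m; the calibration is good to about 2 mm. A picture is of the moment at which its call begins. There is no depth.
- robot.close_job(): hands the job in; it is judged then, once.
The state is a dict: "time": time; "joint_positions": joint angles; "qvel": joint speeds; "joint_torque": joint torques, N m; "tool_pos": TCP position; "ee_rot": TCP orientation; "wrist_force": force on the tool from outside, world axes, zero at the start; "wrist_torque": the same for the moment, N m; "width": finger opening in m; "finger_force": force on a finger pad.
Only numpy, scipy, OpenCV 4.12 (cv2) and the standard library are available. Lean on these libraries where they do the work, as an engineer would, in place of code of your own. Each camera call takes 0.05 s, during which the arm holds its last target. There are 200 camera calls.

## Working session

There is one attempt and no reset: what is moved stays moved. The work goes in short steps, Python scripts to look and compute and a tool call to move; the robot and the scene stay as the last step left them, time stands still between calls to the robot, and variables do not carry over. Pictures are saved under pics/ and viewed, at most 11 in all, crops included, and the job is handed in when it is done.

```bash
ls; mkdir -p pics
```

Run:
```python
from bench import robot
import cv2
for n in("top","scene"):
    s=robot.snapshot(n); cv2.imwrite(f"pics/{n}0.png",s["color"]); print(n,s["fx"],s["fy"],s["cx"],s["cy"],s["k1"],s["extrinsics"])
o=robot.get_obs();print(o["time"],o["tool_pos"],o["ee_rot"],o["width"])
```

```text
bench.py
pics
top 544.491912652985 544.491912652985 318.8935065786852 241.51301682786166 -0.13939945165397552 [[-2.15722663e-02 -9.99762872e-01 -2.97260371e-03 -3.19829349e-02]
 [-9.85087796e-01  2.17630725e-02 -1.70670452e-01  5.97701076e-01]
 [ 1.70694674e-01 -7.53472799e-04 -9.85323683e-01  1.09734391e+00]
 [ 0.00000000e+00  0.00000000e+00  0.00000000e+00  1.00000000e+00]]
scene 469.41864478567345 469.41864478567345 314.63472344405716 243.65966900998734 -0.08062669229093196 [[-0.36620928  0.93051916  0.0049856   0.25553665]
 [ 0.71559327  0.28504118 -0.63771295 -0.37929156]
 [-0.59482522 -0.22996874 -0.77025797  1.48426643]
 [ 0.          0.          0.          1.        ]]
0.1 [ 0.20836188 -0.50848566  0.20444199] [-3.13965646e+00 -1.89809079e-04  3.88847142e-01] 0.09381002668141986
```

View pics/top0.png

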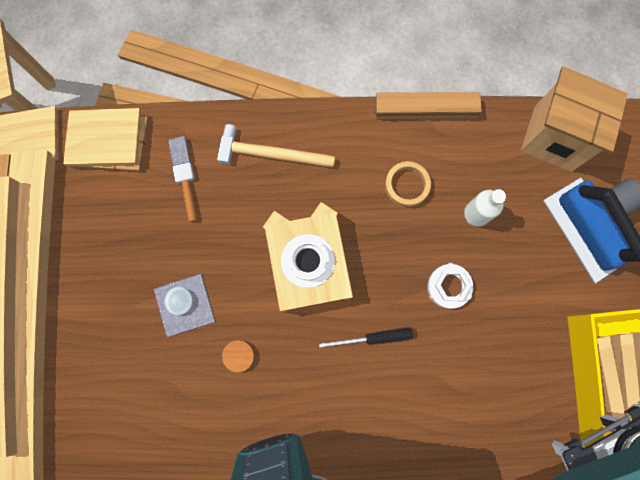

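View pics/scene0.png

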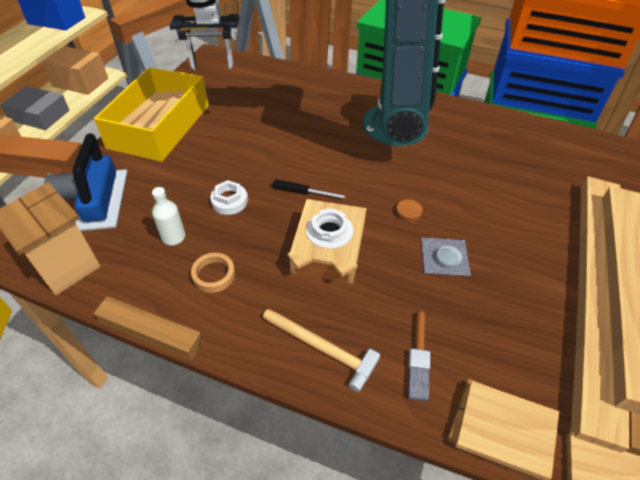

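The top view shows the lens at about (179,301) on its pad, the cell at about (308,260) on the box, and the ring at about (451,286). In the scene view they are at (449,257), (330,226) and (229,197). The bystanders (tape, glue, screwdriver, hammer, brush, offcut) stand clear of those three.

Create h.py:
```python
import numpy as np, cv2
from bench import robot
from scipy.spatial.transform import Rotation as R
def K(s): return np.array([[s["fx"],0,s["cx"]],[0,s["fy"],s["cy"]],[0,0,1.]]), np.array([s["k1"],0,0,0.])
def px2w(s,uv,z):
    k,d=K(s); uv=np.array(uv,float).reshape(-1,1,2)
    n=cv2.undistortPoints(uv,k,d).reshape(-1,2)
    E=np.array(s["extrinsics"]); Rm,t=E[:3,:3],E[:3,3]; c=-Rm.T@t
    r=np.c_[n,np.ones(len(n))]@Rm
    return c+r*((z-c[2])/r[:,2])[:,None]
def w2px(s,P):
    k,d=K(s);E=np.array(s["extrinsics"])
    return cv2.projectPoints(np.array(P,float).reshape(-1,1,3),cv2.Rodrigues(E[:3,:3])[0],E[:3,3],k,d)[0].reshape(-1,2)
def tool(target,yaw=None):
    "shift in tool axes and turn from measured pose to world TCP target / yaw of tool (mod pi)"
    o=robot.get_obs(); r=R.from_euler('xyz',o["ee_rot"])
    print("d_tool",np.round(r.inv().apply(np.array(target)-o["tool_pos"]),4),"yaw",round(o["ee_rot"][2],4),"q6",round(o["joint_positions"][5],3))
    if yaw is not None: # tool down: turn about tool z = -yaw change
        print("turn",round(-((yaw-o["ee_rot"][2]+np.pi/2)%np.pi-np.pi/2),4))
```

Run:
```python
from h import *
s=robot.snapshot("top")
for n,uv,z in(("lens",(179,301),.022),("cell",(308,259),.1),("ring",(451,286),.035)):
    w=px2w(s,uv,z)[0];print(n,w)
s2=robot.snapshot("scene")
for n,uv,z in(("lens",(449,257),.022),("cell",(330,225),.1),("ring",(229,195),.035)):
    print(n,px2w(s2,uv,z)[0])
c=px2w(s,[(264,225),(351,299),(280,312)],.07);print(c)
tool([.42,.23,.25])
print(px2w(s,[(203,275),(154,288),(166,336),(215,322)],.004))
```

```text
lens [0.47886095 0.25833979 0.022     ]
cell [ 0.55327974 -0.02234385  0.1       ]
ring [ 0.49741515 -0.32404501  0.035     ]
lens [0.48934181 0.26337846 0.022     ]
cell [ 0.56537625 -0.01484683  0.1       ]
ring [ 0.50870175 -0.31609935  0.035     ]
[[ 0.63117337  0.06892004  0.07      ]
 [ 0.47311003 -0.10796247  0.07      ]
 [ 0.44977049  0.03729743  0.07      ]]
d_tool [ 0.4758 -0.6034 -0.0444] yaw 0.3888 q6 -0.103
[[0.53621982 0.21042521 0.004     ]
 [0.50936489 0.31962405 0.004     ]
 [0.40448488 0.2908999  0.004     ]
 [0.43349011 0.18327416 0.004     ]]
```

Units first: shifts go in units of 100 mm and turns go in units of 0.05 rad. So 0.0377 m is 0.377, -0.0096 m is -0.096.

Emit:
drive_effector:
  segments:
    - [[0.094,0.377,-0.096,-0.06,0],[0.094,0.377,-0.096,-0.06,0],[0.094,0.377,-0.096,-0.06,0],[0.094,0.377,-0.096,-0.06,0],[0.094,0.377,-0.096,-0.06,0],[0.094,0.377,-0.096,-0.06,0],[0.094,0.377,-0.096,-0.06,0],[0.094,0.377,-0.096,-0.06,0],[0.094,0,0,0,0],[0.094,0,0,0,0],[0.094,0,0,0,0]]

```text
time: 1.12
tool_pos: [0.458, -0.3237, 0.253]
ee_rot: [-3.141, 0.001, 0.389]
wrist_force: [-0.0, 0.4, -0.4]
width: 0.0941
finger_force: 0.0
```

Run:
```python
from h import *
s=robot.snapshot("wrist");cv2.imwrite("pics/w1.png",s["color"])
o=robot.get_obs();print(o["tool_pos"],o["ee_rot"],s["fx"],s["extrinsics"]); print(w2px(s,[.503,-.32,.035]))
```

```text
[ 0.45756083 -0.32418199  0.25294809] [-3.14106492e+00  1.11228080e-03  3.87664481e-01] 431.14149876777805 [[ 3.78549037e-01 -9.25581051e-01 -5.86227551e-04 -4.73860241e-01]
 [-8.93628939e-01 -3.65645926e-01  2.60250605e-01  2.51006427e-01]
 [-2.41097380e-01 -9.79937459e-02 -9.65540926e-01  5.15081474e-01]
 [ 0.00000000e+00  0.00000000e+00  0.00000000e+00  1.00000000e+00]]
[[332.24121885 166.65215796]]
```

View pics/w1.png

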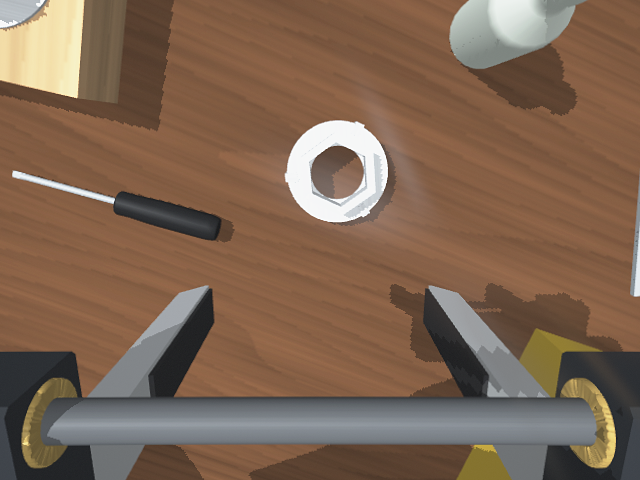

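The wrist view shows the ring at about (337,172), its ribs at about (360,125), (288,177) and (361,216). I'll fit its outline.

Add to h.py:
```python
from scipy.optimize import least_squares
a_=np.linspace(0,2*np.pi,360,endpoint=False)
def circ(x,y,z,r): return np.c_[x+r*np.cos(a_),y+r*np.sin(a_),np.full(360,z)]
def hullfit(s,cnt,p0,levels):
    "fit centre x,y of a stack of circles [(z,r)] to contour pixels by signed distance to silhouette hull"
    def f(p):
        q=np.vstack([w2px(s,circ(p[0],p[1],z,r)) for z,r in levels]).astype(np.float32)
        h=cv2.convexHull(q)
        return [cv2.pointPolygonTest(h,tuple(map(float,c)),True) for c in cnt]
    o=least_squares(f,p0,loss='soft_l1',f_scale=.7,diff_step=1e-4); return o.x,np.array(f(o.x))
```

Run:
```python
from h import *
s=robot.snapshot("wrist");im=s["color"]
m=((im.min(2)>140)).astype(np.uint8); m[:,:250]=0;m[:,420:]=0;m[:90]=0;m[240:]=0
c=max(cv2.findContours(m,0,1)[0],key=cv2.contourArea).reshape(-1,2).astype(float)
p,res=hullfit(s,c,[.5,-.32],[(0,.047),(.024,.047)])
print(p,np.abs(res).mean(),len(c))
w=px2w(s,c,.018)[:,:2]-p
out=res<-1
for k in np.where(out)[0]: print(c[k],round(res[k],1),round(np.degrees(np.arctan2(w[k,1],w[k,0])),1),round(np.hypot(*w[k])*1000,1))
```

```text
[ 0.49902836 -0.32675771] 0.44872067682064454 292
[285. 172.] -1.4 113.1 48.8
[284. 173.] -2.4 114.1 49.8
[284. 174.] -2.5 115.2 49.8
[284. 175.] -2.5 116.3 49.9
[285. 176.] -1.6 117.5 49.0
[285. 177.] -1.7 118.6 49.2
[285. 178.] -1.9 119.7 49.3
[285. 179.] -2.0 120.7 49.4
[285. 180.] -2.2 121.8 49.6
[285. 181.] -2.4 122.9 49.8
[286. 181.] -1.4 123.1 48.9
[363. 216.] -2.4 -126.4 50.6
[364. 215.] -2.0 -124.9 50.3
[365. 215.] -2.6 -123.9 50.9
[366. 214.] -2.3 -122.4 50.6
[367. 213.] -2.1 -120.9 50.3
[368. 212.] -1.9 -119.4 50.1
[369. 212.] -2.5 -118.5 50.7
[369. 211.] -1.7 -117.8 50.0
[363. 125.] -1.3 -7.6 48.5
[363. 124.] -2.2 -7.1 49.2
[362. 123.] -2.5 -5.6 49.6
[361. 123.] -2.1 -4.7 49.1
[360. 122.] -2.5 -3.2 49.5
[359. 122.] -2.1 -2.3 49.1
[358. 121.] -2.6 -0.9 49.6
[357. 121.] -2.2 0.1 49.2
[356. 121.] -1.8 1.1 48.9
[355. 121.] -1.5 2.1 48.5
[354. 121.] -1.1 3.2 48.2
```

Emit:
drive_effector:
  segments:
    - [[0.094,0.171,-0.305,-0.05,0],[0.094,0.171,-0.305,-0.05,0],[0.094,0.171,-0.305,-0.05,0],[0.094,0.171,-0.305,-0.05,0],[0.094,0.171,-0.305,-0.05,0],[0.094,0.171,-0.305,-0.05,0],[0.094,0.171,-0.305,-0.05,0],[0.094,0.171,-0.305,-0.05,0],[0.094,0,0,0,0],[0.094,0,0,0,0],[0.094,0,0,0,0],[0.094,0,0,0,0]]

```text
time: 2.22
tool_pos: [0.4922, -0.0477, 0.293]
ee_rot: [3.142, 0.001, 0.386]
wrist_force: [0.7, 0.2, -0.7]
width: 0.0941
finger_force: 0.0
```

Run:
```python
from h import *
s=robot.snapshot("wrist");cv2.imwrite("pics/w2.png",s["color"])
o=robot.get_obs();print(o["tool_pos"],o["ee_rot"]); print(w2px(s,[.557,-.02,.1]))
```

```text
[ 0.49218098 -0.04769328  0.29291378] [-3.14146911e+00  1.11061595e-03  3.85681288e-01]
[[315.48083243 135.70164384]]
```

View pics/w2.png

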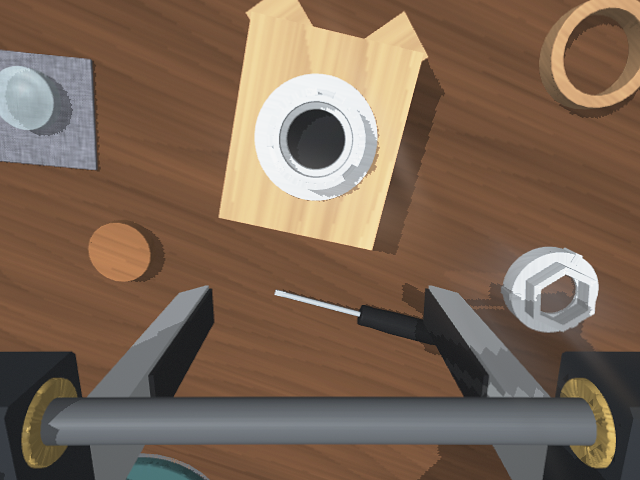

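The box is in view, with the cell's rim at about (318,138), the box's front corners at (219,218) and (373,250), and the right edge running up to (421,62).

Run:
```python
from h import *
s=robot.snapshot("wrist");im=s["color"]
hsv=cv2.cvtColor(im,cv2.COLOR_BGR2HSV)
m=(hsv[...,1]<60).astype(np.uint8); m[:60]=0;m[215:]=0;m[:,:245]=0;m[:,390:]=0
m=cv2.morphologyEx(m,cv2.MORPH_OPEN,np.ones((3,3)))
c=max(cv2.findContours(m,0,1)[0],key=cv2.contourArea).reshape(-1,2).astype(float)
p,res=hullfit(s,c,[.557,-.02],[(.07,.055),(.073,.055),(.1,.0412)])
print("cell by flange",p,np.abs(res).mean(),len(c))
# box edges: wood top brightness
wd=((hsv[...,2]>175)).astype(np.uint8); wd[:,:200]=0;wd[:,440:]=0;wd[255:]=0
wd=cv2.morphologyEx(wd,cv2.MORPH_CLOSE,np.ones((5,5)))
c=max(cv2.findContours(wd,0,1)[0],key=cv2.contourArea).reshape(-1,2).astype(float)
w=px2w(s,c,.07)[:,:2]-p
for t in np.radians([9,10,11]):   # rotate & pick sides
    pass
t=np.radians(9)
for it in range(5):
    b=w@np.array([[np.cos(t),-np.sin(t)],[np.sin(t),np.cos(t)]])
    out=[]
    for ax,val,lim in((1,.075,.085),(1,-.075,.085),(0,-.09,.07)):
        k=(abs(b[:,ax]-val)<.008)&(abs(b[:,1-ax])<lim)&((ax==0)|(b[:,0]<.06))
        q=np.polyfit(b[k,1-ax],b[k,ax],1); out.append((k.sum(),q[0]*(1 if ax==1 else -1),q[1]))
    t+=np.mean([o[1] for o in out])
print(np.degrees(t),out)
# bore rim edge: print overlay
v=im.copy()
for q,col in((circ(*p,.1,.036),(0,0,255)),(circ(*p,.1,.03125),(0,255,0)),(circ(*p,.073,.055),(255,0,0)),(circ(*p,.1,.0412),(255,0,255))):
    cv2.polylines(v,[np.int32(w2px(s,q)*16)],True,col,1,cv2.LINE_AA,4)
cv2.imwrite("pics/w2c.png",cv2.resize(v[60:220,220:420],None,fx=3.7,fy=3.7,interpolation=0))
```

```text
cell by flange [ 0.55385085 -0.02110488] 0.2945684091466104 354
9.686334244755553 [(np.int64(163), np.float64(0.0006638595323907415), np.float64(0.07467950436856066)), (np.int64(157), np.float64(0.00016868915951480213), np.float64(-0.0747494472964388)), (np.int64(143), np.float64(-0.0008325486919059942), np.float64(-0.08949764902625416))]
```

View pics/w2c.png

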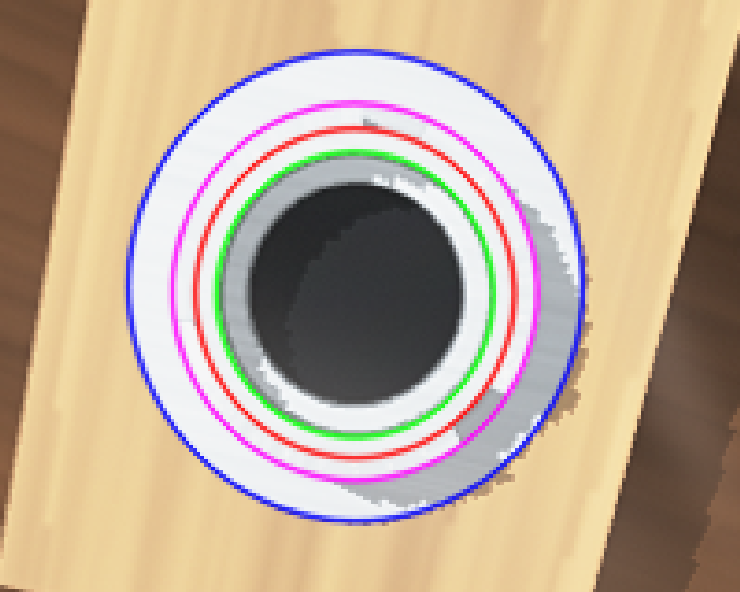

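The drawn circles sit on the flange, collar and bore, so the cell is at (0.5539, -0.0211) with a yaw of 9.69°. Next is the lens.

In the tool's units: -0.0361 m is -0.361, 0.006 m is 0.06.

Emit:
drive_effector:
  segments:
    - [[0.094,0.041,-0.361,0.06,0],[0.094,0.041,-0.361,0.06,0],[0.094,0.041,-0.361,0.06,0],[0.094,0.041,-0.361,0.06,0],[0.094,0.041,-0.361,0.06,0],[0.094,0.041,-0.361,0.06,0],[0.094,0.041,-0.361,0.06,0],[0.094,0.041,-0.361,0.06,0],[0.094,0,0,0,0],[0.094,0,0,0,0],[0.094,0,0,0,0],[0.094,0,0,0,0]]

```text
time: 3.32
tool_pos: [0.4143, 0.2324, 0.2457]
ee_rot: [3.141, -0.0, 0.386]
wrist_force: [0.5, -0.2, -0.8]
width: 0.0941
finger_force: 0.0
```

Run:
```python
from h import *
s=robot.snapshot("wrist");im=s["color"]
o=robot.get_obs();print(o["tool_pos"],o["ee_rot"]); u=w2px(s,[.481,.26,.02])[0];print(u)
v=im.copy()
for q,col in((circ(.481,.26,.02,.03),(0,0,255)),):
    cv2.polylines(v,[np.int32(w2px(s,q)*16)],True,col,1,cv2.LINE_AA,4)
u=u.astype(int);cv2.imwrite("pics/w3.png",cv2.resize(v[max(0,u[1]-80):u[1]+80,u[0]-100:u[0]+100],None,fx=3.7,fy=3.7,interpolation=0))
cv2.imwrite("pics/w3raw.png",im)
```

```text
[0.41431824 0.23229802 0.24578364] [ 3.14106871e+00 -6.06424338e-04  3.85868971e-01]
[316.39652518 133.62166195]
```

View pics/w3.png

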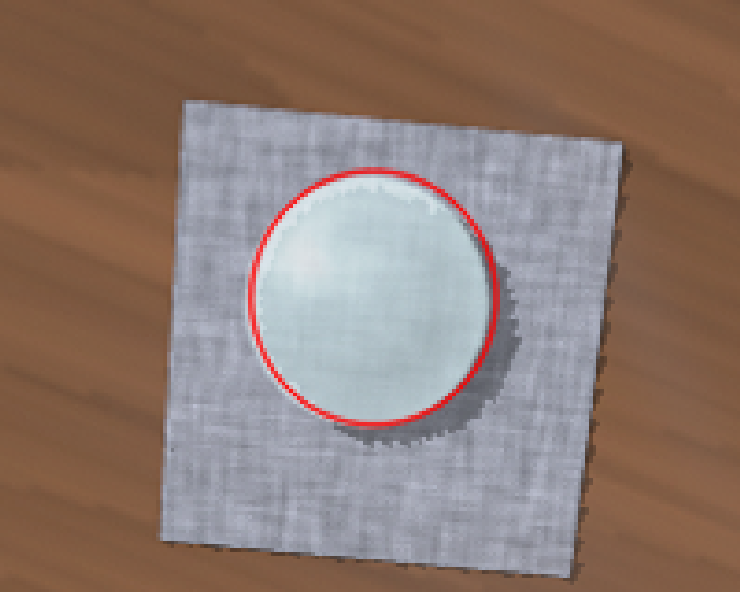

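The drawn circle nearly matches the lens, which is less than 1 px further left. I'll refine it by colour.

Add to h.py:
```python
def lensfit(s,p0,zt,show=None):
    im=s["color"].astype(int); u=w2px(s,[p0[0],p0[1],zt])[0]
    m=((im[...,1]-im[...,2]>6)&(im.min(2)>120)).astype(np.uint8)
    yy,xx=np.mgrid[:480,:640]; m[np.hypot(xx-u[0],yy-u[1])>60]=0
    m=cv2.morphologyEx(m,cv2.MORPH_CLOSE,np.ones((5,5)))
    c=cv2.convexHull(max(cv2.findContours(m,0,1)[0],key=cv2.contourArea)).reshape(-1,2).astype(float)
    return hullfit(s,c,p0,[(zt,.03),(zt-.013,.03)])+(len(c),)
```

Run:
```python
from h import *
s=robot.snapshot("wrist")
p,r,n=lensfit(s,[.481,.26],.02);print(p,r.mean(),np.abs(r).mean(),r.min(),r.max(),n)
tool([p[0],p[1],.015]);
```

```text
[0.47956967 0.26143881] -0.1062970536489615 0.11275328239332007 -0.28920749543229446 0.03184033653385711 36
d_tool [ 0.0713 -0.0025  0.2308] yaw 0.3859 q6 1.577
```

In the tool's units: 0.03 m is 0.3, 0.0174 m is 0.174.

Emit:
drive_effector:
  segments:
    - [[0.094,0.119,-0.003,0.3,0],[0.094,0.119,-0.003,0.3,0],[0.094,0.119,-0.003,0.3,0],[0.094,0.119,-0.003,0.3,0],[0.094,0.119,-0.003,0.3,0],[0.094,0.119,-0.003,0.3,0],[0.094,0,0,0.174,0],[0.094,0,0,0.174,0],[0.094,0,0,0.174,0],[0.094,0,0,0,0],[0.094,0,0,0,0],[0.094,0,0,0,0]]

```text
time: 4.42
tool_pos: [0.48, 0.2621, 0.0145]
ee_rot: [3.141, -0.002, 0.388]
wrist_force: [0.0, 0.2, -0.0]
width: 0.0942
finger_force: 0.0
```

Emit:
drive_effector:
  segments:
    - [[0.094,0,0,0.012,0],[0.055,0,0,0,0],[0.055,0,0,0,0],[0.055,0,0,0,0],[0.055,0,0,0,0],[0.055,0,0,0,0],[0.055,0,0,0,0],[0.055,0,0,0,0],[0.055,0,0,0,0],[0.055,0,0,0,0]]

```text
time: 5.25
tool_pos: [0.4788, 0.2625, 0.0122]
ee_rot: [3.141, -0.0, 0.389]
wrist_force: [0.2, 0.1, 1.3]
width: 0.0595
finger_force: 30.0
```

In the tool's units: 0.0364 m is 0.364, -0.032 m is -0.32.

Emit:
drive_effector:
  segments:
    - [[0.055,0,0,-0.32,0],[0.055,0,0,-0.32,0],[0.055,0,0,-0.32,0],[0.055,0,0,-0.32,0],[0.055,0,0,-0.32,0],[0.055,-0.047,0.364,0,0],[0.055,-0.047,0.364,0,0],[0.055,-0.047,0.364,0,0],[0.055,-0.047,0.364,0,0],[0.055,-0.047,0.364,0,0],[0.055,-0.047,0.364,0,0],[0.055,-0.047,0.364,0,0],[0.055,-0.047,0.364,0,0],[0.055,0,0,0,0],[0.055,0,0,0,0],[0.055,0,0,0,0],[0.055,0,0,0,0]]

```text
time: 6.67
tool_pos: [0.5541, -0.0201, 0.1718]
ee_rot: [-3.141, 0.0, 0.39]
wrist_force: [0.5, 0.0, -2.1]
width: 0.0592
finger_force: 30.0
```

Run:
```python
from h import *
s=robot.snapshot("wrist");im=s["color"]
o=robot.get_obs();t=o["tool_pos"];print(t,o["ee_rot"],o["finger_force"],o["width"])
v=im.copy();zt=t[2]+.0078
for q,col in((circ(t[0],t[1],zt,.03),(0,0,255)),(circ(.5539,-.0211,.1,.03125),(0,255,0)),(circ(.5539,-.0211,.073,.055),(255,0,0))):
    cv2.polylines(v,[np.int32(w2px(s,q)*16)],True,col,1,cv2.LINE_AA,4)
u=w2px(s,[t[0],t[1],zt])[0].astype(int);print(u);y0=max(0,u[1]-110)
cv2.imwrite("pics/w4.png",cv2.resize(v[y0:y0+200,u[0]-130:u[0]+130],None,fx=3,fy=3,interpolation=0))
tool([.5539,-.0211,.1015])
```

```text
[ 0.55416034 -0.01988078  0.1719765 ] [-3.14119923e+00  6.41387318e-05  3.90655379e-01] 29.99982476234436 0.059004895409836465
[315 311]
d_tool [-0.0007  0.0011  0.0705] yaw 0.3907 q6 1.042
```

View pics/w4.png

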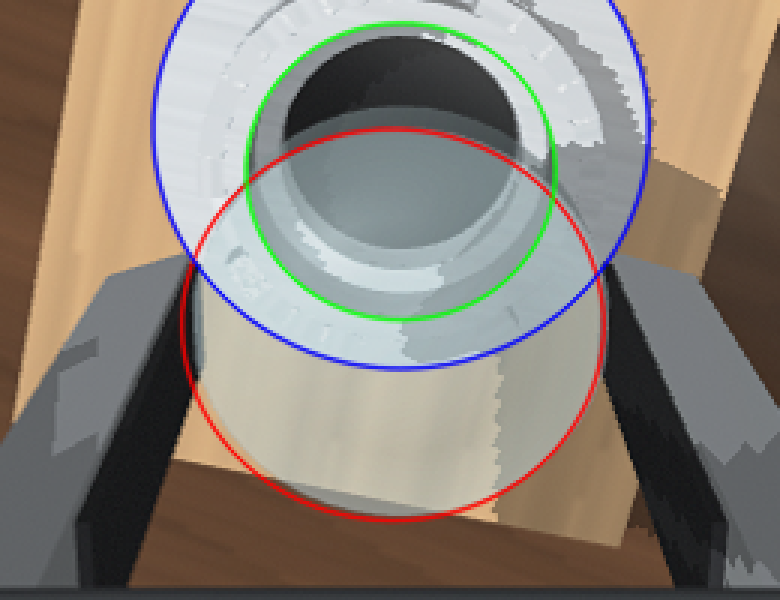

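The picture shows the finger tips spanning x=197 to 606 in the crop. Their middle is about 1.2 mm right of where the calibration puts it, and the lens grasp showed the same offset. So the true cell centre is the estimate shifted about -1.2 mm in tool y.

Emit:
drive_effector:
  segments:
    - [[0.055,-0.01,0,0.205,0],[0.055,0,0,0.205,0],[0.055,0,0,0.185,0],[0.055,0,0,0,0],[0.055,0,0,0,0],[0.055,0,0,0.02,0],[0.055,0,0,0.02,0],[0.055,0,0,0.02,0],[0.055,0,0,0,0],[0.055,0,0,0,0]]

```text
time: 7.55
tool_pos: [0.5537, -0.0217, 0.107]
ee_rot: [3.141, -0.001, 0.389]
wrist_force: [-0.7, -0.1, -0.6]
width: 0.0591
finger_force: 30.0
```

Emit:
drive_effector:
  segments:
    - [[0.055,0,0,0,0],[0.055,0,0,0,0],[0.055,0,0,0,0]]

```text
time: 7.8
tool_pos: [0.5536, -0.0217, 0.1067]
ee_rot: [3.141, -0.0, 0.389]
wrist_force: [-0.1, 0.5, -2.0]
width: 0.0592
finger_force: 30.0
```

Emit:
drive_effector:
  segments:
    - [[0.055,0,0,0.02,0],[0.055,0,0,0,0]]

```text
time: 7.97
tool_pos: [0.5533, -0.0216, 0.1042]
ee_rot: [-3.141, 0.0, 0.389]
wrist_force: [0.2, -0.4, -1.8]
width: 0.0591
finger_force: 30.0
```

Emit:
drive_effector:
  segments:
    - [[0.055,0,0,0.02,0],[0.055,0,0,0,0]]

```text
time: 8.13
tool_pos: [0.5532, -0.0216, 0.102]
ee_rot: [-3.141, 0.001, 0.389]
wrist_force: [0.2, 0.4, -1.2]
width: 0.059
finger_force: 30.0
```

Emit:
drive_effector:
  segments:
    - [[0.055,0,0,0,0],[0.07,0,0,0,0],[0.07,0,0,0,0],[0.07,0,0,0,0],[0.07,0,0,0,0],[0.094,0,0,0,0],[0.094,0,0,0,0],[0.094,0,0,0,0],[0.094,0,0,-0.3,0],[0.094,0,0,-0.4,0],[0.094,-0.17,0,-0.4,0],[0.094,-0.17,0,-0.4,0],[0.094,-0.17,0,-0.2,0],[0.094,-0.17,0,0,0],[0.094,0,0,0,0],[0.094,0,0,0,0],[0.094,0,0,0,0],[0.094,0,0,0,0]]

```text
time: 9.63
tool_pos: [0.4919, -0.0465, 0.2676]
ee_rot: [-3.14, 0.002, 0.389]
wrist_force: [0.4, 0.4, -0.5]
width: 0.094
finger_force: 0.0
```

Run:
```python
from h import *
s=robot.snapshot("wrist");im=s["color"]
o=robot.get_obs();t=o["tool_pos"];print(t,o["ee_rot"],o["wrist_force"],o["width"])
v=im.copy();C=(.5539,-.0211)
for q,col in((circ(*C,.101,.03),(0,0,255)),(circ(*C,.1,.036),(0,255,0)),(circ(*C,.073,.055),(255,0,0))):
    cv2.polylines(v,[np.int32(w2px(s,q)*16)],True,col,1,cv2.LINE_AA,4)
u=w2px(s,[*C,.1])[0].astype(int);print(u);y0=max(0,u[1]-75)
cv2.imwrite("pics/w5.png",cv2.resize(np.hstack([im[y0:y0+150,u[0]-75:u[0]+75],v[y0:y0+150,u[0]-75:u[0]+75]]),None,fx=2.6,fy=2.6,interpolation=0))
```

```text
[ 0.49198136 -0.04651839  0.26766716] [-3.13995180e+00  2.30964472e-03  3.89257969e-01] [-0.61518902 -0.46126646 -0.66981322] 0.09393299093416858
[317 140]
```

View pics/w5.png

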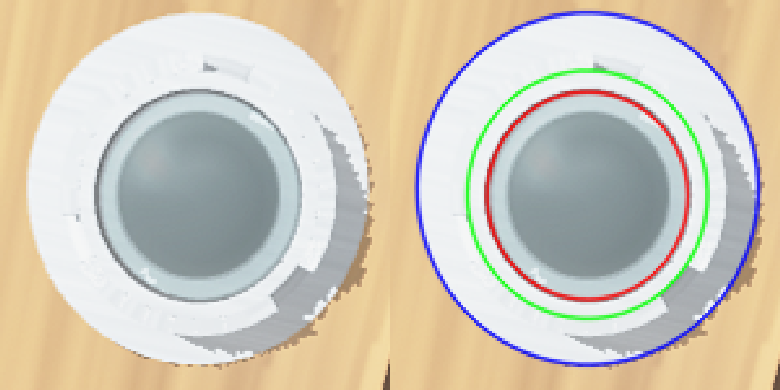

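The lens lies concentric and flat in the bore, at rim level. The gap on its left puts the true cell about 1 mm toward tool -y from it, at roughly (0.5530, -0.0206). Two entry gaps show at about (225,65) and (290,285) in the crop. Next I go to the ring.

In the tool's units: 0.021 m is 0.21, 0.0326 m is 0.326, -0.1 rad is -2.

Emit:
drive_effector:
  segments:
    - [[0.094,-0.125,0.326,0.21,0],[0.094,-0.125,0.326,0.21,0],[0.094,-0.125,0.326,0.21,0],[0.094,-0.125,0.326,0.21,0],[0.094,-0.125,0.326,0.21,0],[0.094,-0.125,0.326,0.21,0],[0.094,-0.125,0.326,0.21,0],[0.094,-0.125,0.326,0.21,0],[0.094,0,0,0,-2],[0.094,0,0,0.2,0],[0.094,0,0,0.2,0],[0.094,0,0,0,0],[0.094,0,0,0,0],[0.094,0,0,0,0]]

```text
time: 10.85
tool_pos: [0.4987, -0.326, 0.0616]
ee_rot: [3.141, -0.0, 0.489]
wrist_force: [1.2, 0.1, -0.0]
width: 0.0939
finger_force: 0.0
```

Run:
```python
from h import *
tool([.4985,-.3257,.027],np.radians(28))
s=robot.snapshot("wrist");v=s["color"].copy();t=robot.get_obs()["tool_pos"];print(t)
for q,col in((circ(.499,-.3268,.024,.047),(0,0,255)),(circ(.499,-.3268,.044,.0),(0,255,0)),(circ(t[0],t[1],.044,.002),(255,0,0))):
    cv2.polylines(v,[np.int32(w2px(s,q)*16)],True,col,1,cv2.LINE_AA,4)
cv2.imwrite("pics/w6.png",v)
```

```text
d_tool [-0.     -0.0004  0.0346] yaw 0.4893 q6 0.407
turn 0.0006
[ 0.49910334 -0.32631283  0.06243001]
```

View pics/w6.png

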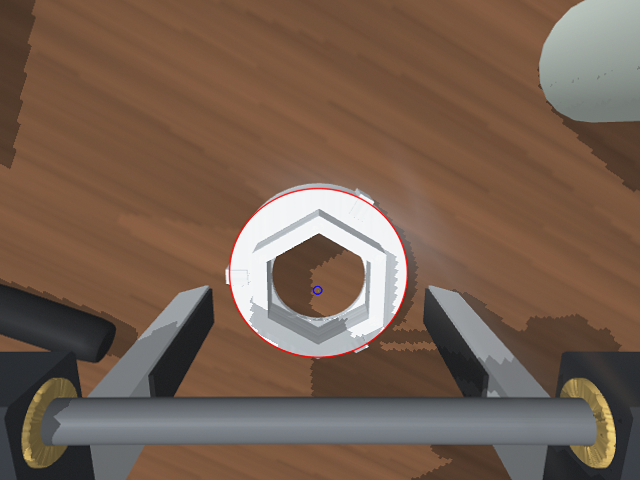

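The hexagon's flats (x 252 and 386 in the picture) are parallel to the fingers and centred between the tips (213 and 425), and the left rib is at (228,275). I'll descend and grip.

In the tool's units: 0.017 m is 0.17.

Emit:
drive_effector:
  segments:
    - [[0.094,0,0,0.17,0],[0.094,0,0,0.17,0],[0.094,0,0,0,0],[0.094,0,0,0,0],[0.055,0,0,0,0],[0.055,0,0,0,0],[0.055,0,0,0,0],[0.055,0,0,0,0],[0.055,0,0,0,0],[0.055,0,0,0,0],[0.055,0,0,0,0],[0.055,0,0,0,0]]

```text
time: 11.9
tool_pos: [0.4985, -0.3263, 0.028]
ee_rot: [3.141, -0.0, 0.489]
wrist_force: [-0.5, 0.3, 3.3]
width: 0.0638
finger_force: 30.0
```

Emit:
drive_effector:
  segments:
    - [[0.055,0,0,-0.3,0],[0.055,0,0,-0.3,0],[0.055,0,0,-0.3,0],[0.055,0,0,-0.3,0],[0.055,0,0,-0.3,0],[0.055,0.24,-0.305,0,0],[0.055,0.24,-0.305,0,0],[0.055,0.24,-0.305,0,0],[0.055,0.24,-0.305,0,0],[0.055,0.24,-0.305,0,0],[0.055,0.24,-0.305,0,0],[0.055,0.24,-0.305,0,0],[0.055,0.24,-0.305,0,0],[0.055,0,0,0,-2.04],[0.055,0,0,0,-2.04],[0.055,0,0,0,0],[0.055,0,0,0,0],[0.055,0,0,0,0]]

```text
time: 13.4
tool_pos: [0.5528, -0.0209, 0.1766]
ee_rot: [-3.141, 0.001, 0.69]
wrist_force: [-0.5, 0.4, -1.2]
width: 0.0638
finger_force: 30.0
```

Run:
```python
from h import *
tool([.553,-.0206,.129],.693)
s=robot.snapshot("wrist");im=s["color"];o=robot.get_obs();t=o["tool_pos"];print(t,o["ee_rot"],o["width"],o["finger_force"])
v=im.copy()
zo=t[2]-.028
for a in (0,120,240):
    A=np.radians(9.69+a); d=np.array([np.cos(A),np.sin(A)])
    q=w2px(s,[[*(t[:2]+d*.04),zo+.024],[*(t[:2]+d*.05),zo+.024]]);cv2.line(v,*[tuple(map(int,x)) for x in q],(0,0,255),1)
for q,col in((circ(t[0],t[1],zo+.024,.047),(0,255,0)),):
    cv2.polylines(v,[np.int32(w2px(s,q)*16)],True,col,1,cv2.LINE_AA,4)
cv2.imwrite("pics/w7.png",v)
```

```text
d_tool [ 0.0003 -0.0001  0.0476] yaw 0.69 q6 0.741
turn -0.003
[ 0.55292334 -0.02101879  0.17679683] [-3.14111479e+00  6.16618879e-04  6.90188132e-01] 0.06332915514702174 29.994513988494873
```

View pics/w7.png

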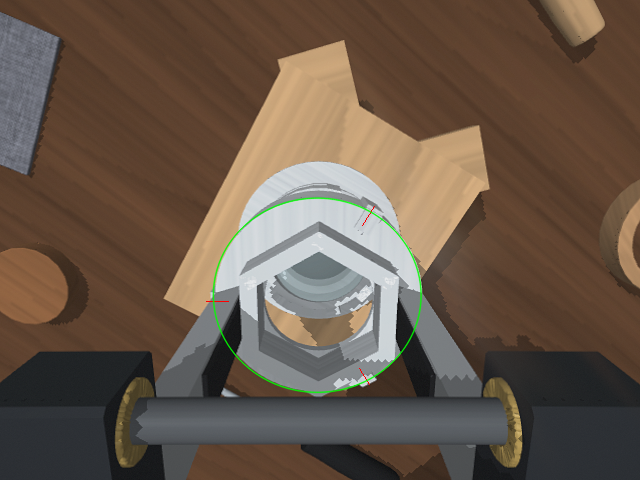

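The ribs, at about (368,213), (218,300) and (362,378), lie on the red marks for the entry azimuths. I'll lower the ring carefully.

In the tool's units: 0.02 m is 0.2, 0.004 m is 0.04.

Emit:
drive_effector:
  segments:
    - [[0.055,0.003,0,0.2,0],[0.055,0,0,0.2,0],[0.055,0,0,0,0],[0.055,0,0,0.04,0],[0.055,0,0,0.03,0],[0.055,0,0,0.03,0],[0.055,0,0,0,0],[0.055,0,0,0,0]]

```text
time: 14.12
tool_pos: [0.5537, -0.0204, 0.128]
ee_rot: [3.141, -0.001, 0.693]
wrist_force: [0.5, 0.4, -2.2]
width: 0.0638
finger_force: 30.0
```

Emit:
drive_effector:
  segments:
    - [[0.055,0,0,0.025,0],[0.055,0,0,0,0]]

```text
time: 14.28
tool_pos: [0.5534, -0.0203, 0.1249]
ee_rot: [3.141, -0.0, 0.693]
wrist_force: [-0.4, -0.3, -2.0]
width: 0.0635
finger_force: 30.0
```

In the tool's units: 0.002 m is 0.02.

Emit:
drive_effector:
  segments:
    - [[0.055,0,0,0.02,0],[0.055,0,0,0.02,0],[0.055,0,0,0.02,0],[0.055,0,0,0,0]]

```text
time: 14.62
tool_pos: [0.553, -0.0203, 0.118]
ee_rot: [-3.141, 0.001, 0.693]
wrist_force: [0.0, 0.1, -1.7]
width: 0.064
finger_force: 30.0
```

Emit:
drive_effector:
  segments:
    - [[0.055,0,0,0.015,0],[0.055,0,0,0,0]]

```text
time: 14.78
tool_pos: [0.5532, -0.0203, 0.1169]
ee_rot: [-3.141, 0.0, 0.693]
wrist_force: [-0.3, -0.6, -2.2]
width: 0.0633
finger_force: 30.0
```

In the tool's units: 0.0007 m is 0.007, 0.0006 m is 0.006, 0.1 rad is 2.

Emit:
drive_effector:
  segments:
    - [[0.055,0,0,0.007,0],[0.055,0,0,0,1],[0.055,0,0,0.003,1],[0.055,0,0,0.006,2],[0.055,0,0,0.006,2],[0.055,0,0,0,0]]

```text
time: 15.28
tool_pos: [0.5534, -0.0204, 0.115]
ee_rot: [3.141, 0.0, 0.391]
wrist_force: [-0.2, 0.3, -2.3]
width: 0.064
finger_force: 30.0
```

```bash
python3 -c "
from h import *;o=robot.get_obs();print(o['wrist_torque'])"
```

```text
[-0.04186429 -0.00345095 -0.03961713]
```

In the tool's units: 0.00065 m is 0.0065, 0.1 rad is 2.

Emit:
drive_effector:
  segments:
    - [[0.055,0,0,0.0065,2],[0.055,0,0,0.0065,2],[0.055,0,0,0.0065,2],[0.055,0,0,0.0065,2],[0.055,0,0,0.0065,2],[0.055,0,0,0.0065,2],[0.055,0,0,0.0065,2],[0.055,0,0,0.0065,2],[0.055,0,0,0.0065,2],[0.055,0,0,0,0]]

```text
time: 16.12
tool_pos: [0.5533, -0.0204, 0.1091]
ee_rot: [3.141, 0.0, -0.506]
wrist_force: [0.2, 0.5, -1.2]
width: 0.0633
finger_force: 30.0
```

```bash
python3 -c "
from h import *;o=robot.get_obs();print(o['wrist_torque'],o['joint_positions'][5])"
```

```text
[ 0.10233611 -0.01881994  0.04506984] 1.9381183999620735
```

In the tool's units: 0.00065 m is 0.0065, 0.0006 m is 0.006, 0.1 rad is 2.

Emit:
drive_effector:
  segments:
    - [[0.055,0,0,0.0065,2],[0.055,0,0,0.006,1.8],[0.055,0,0,0,0]]

```text
time: 16.37
tool_pos: [0.5539, -0.0206, 0.109]
ee_rot: [-3.141, -0.002, -0.695]
wrist_force: [0.4, -0.4, 1.9]
width: 0.0638
finger_force: 30.0
```

```bash
python3 -c "
from h import *;o=robot.get_obs();print(o['wrist_torque'])"
```

```text
[-0.07091134  0.1362928  -0.09768633]
```

Emit:
drive_effector:
  segments:
    - [[0.055,0,0,0.003,1],[0.055,0,0,0.002,0.6],[0.055,0,0,0,0],[0.055,0,0,0,0]]

```text
time: 16.7
tool_pos: [0.5537, -0.0203, 0.1089]
ee_rot: [-3.141, -0.001, -0.772]
wrist_force: [-1.7, 0.4, 5.5]
width: 0.0638
finger_force: 30.0
```

```bash
python3 -c "
from h import *;o=robot.get_obs();print(o['wrist_torque'])"
```

```text
[-0.04814309  0.56259499  0.50331269]
```

The torque has risen to 0.5 N m after 84°, so the ring is snug. I'll let go, rise and check.

In the tool's units: -0.035 m is -0.35, -0.03 m is -0.3.

Emit:
drive_effector:
  segments:
    - [[0.094,0,0,0,0],[0.094,0,0,0,0],[0.094,0,0,0,0],[0.094,0,0,0,0],[0.094,0,0,0,0],[0.094,0,0,-0.1,0],[0.094,0,0,-0.25,0],[0.094,0,0,-0.35,0],[0.094,-0.2,0,-0.35,0],[0.094,-0.2,0,-0.35,0],[0.094,-0.3,0,-0.2,0],[0.094,0,0,0,0],[0.094,0,0,0,0],[0.094,0,0,0,0]]

```text
time: 17.87
tool_pos: [0.5035, 0.0286, 0.267]
ee_rot: [3.141, -0.0, -0.777]
wrist_force: [-0.3, -0.0, -0.3]
width: 0.0942
finger_force: 0.0
```

Run:
```python
from h import *
s=robot.snapshot("wrist");v=s["color"].copy();C=np.array([.5535,-.0206])
for a in (0,120,240):
    A=np.radians(9.69-84+a); d=np.array([np.cos(A),np.sin(A)])
    q=w2px(s,[[*(C+d*.04),.105],[*(C+d*.052),.105]]);cv2.line(v,*[tuple(map(int,x)) for x in q],(0,0,255),1)
cv2.polylines(v,[np.int32(w2px(s,circ(*C,.105,.047))*16)],True,(0,255,0),1,cv2.LINE_AA,4)
u=w2px(s,[*C,.105])[0].astype(int);y0=max(0,u[1]-100);x0=max(0,u[0]-130)
cv2.imwrite("pics/w8.png",cv2.resize(v[y0:y0+200,x0:x0+260],None,fx=3,fy=3,interpolation=0))
```

View pics/w8.png

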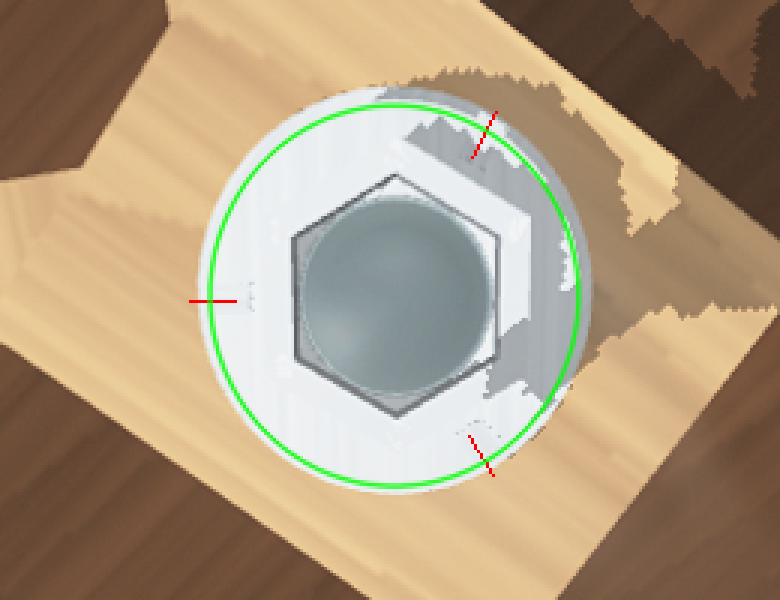

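The ring sits level and centred on the cell. Its ribs, at about (250,297), (478,425) and (482,140) in the crop, lie on the home azimuths, and the robot is clear. I'm handing in the job.

```bash
python3 -c "
from bench import robot;print(robot.close_job())"
```

```text
the job is handed in; nothing more can be done
None
```

The lens lies flat in the cell, the ring is screwed down 84° clockwise until snug (about 0.5 N m) and let go, and the job was handed in at about 18 s; no verdict was returned.

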